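Load the orange spool on the bench spool stand

TASK

Load the orange filament spool on the spool stand: set it on the rollers between the cheeks, then push the stand's spindle, which lies half under the riser, through one cheek, the spool and the other cheek until its red grip is fully home against the cheek (from whichever side you like). Leave the spool and spindle resting there, and do not disturb anything else on the bench.

Things in the scene. Friction and masses are not known exactly. Their poses are not given: they have to be found in the camera images.
- stand: Plywood spool stand, fixed: base 130 (x) x 104 (y) x 8 mm; two upright cheeks, each 12 mm thick, 100 mm wide, 93 mm high, inner faces at y = +-34 mm, outer faces at +-46 mm, each with a round 19 mm through hole 76 mm up, on one axis along y. Between them two fixed steel rollers along y (16 mm thick, centres at x = +-31 mm, 20 mm up). Origin: centre of the underside
- stand_axis (a point): Point half way between the stand's two holes, on their common axis, 76 mm above the bench. A spool lowered between the cheeks with its bore along the stand's y sits on the rollers with its centre about 74 mm above the bench, its bore in line with the holes to about 2 mm
- stand_left (a point): Centre of the hole in the outer face of the cheek on the stand's +y side
- stand_right (a point): Centre of the hole in the outer face of the cheek on the stand's -y side
- spool_orange: Small spool with orange filament: 110 mm across the black flanges, 56 mm wide over them, about 300 g, with a 30 mm bore right through; both ends alike. Origin: its centre; y is the bore's axis. It starts standing on its rims in the grey tray, bore level, centre 59 mm above the bench. From above it is gripped across its two flanges (56 mm)
- spool_blue: A second spool, the same but with blue filament, in the other place in the tray (centres about 110 mm apart); not wanted now
- tray: Shallow grey tray, fixed, 106 (x) x 215 (y) x 28 mm, floor 5 mm thick, in which the two spools stand one behind the other with their bores along the tray's y. Origin: centre of its underside
- spindle: Aluminium bar 16 mm thick, 130 mm long, nose tapering to 9 mm over the last 10 mm; on the other end a red square grip 28 x 28 mm, 34 mm long, too big for the hole. About 80 g. Origin: on the bar's axis in the face where bar meets grip (the shoulder); x points to the nose; the grip runs from x = 0 to -34 mm. Lying on the bench it dips 0.05 rad nose down, axis 14 mm up at the shoulder
- spindle_tip (a point): End of the spindle's nose, on its axis, 130 mm from the shoulder. At the start the front 80 to 95 mm of the bar sticks out from under the riser, roughly towards the robot; the grip lies under the riser
- riser_edge (a point): Middle of the upper front edge (the one towards the robot) of the low desk riser along the back of the bench, fixed: 230 mm deep (+x), 1000 mm long along y, 78 mm high, plywood top 15 mm thick on black panels, 63 mm clear below, open in front. Things up to 145 mm tall stand on its rear half, none within 115 mm of this edge
- screwdriver: Yellow-handled screwdriver, 170 mm, handle 26 mm thick, lying partly under the riser, handle outwards. Origin: the middle of its length, on the bench; handle towards -x. To be left alone
- bottle: White bottle, 60 mm across, 150 mm high. Origin: centre of its underside. To be left alone
- tape_measure: Yellow tape measure, 68 x 38 mm, 62 mm high. Origin: centre of its underside. To be left alone
- mouse: Dark red computer mouse, about 105 (x) x 62 mm, 35 mm high. Origin: centre of its underside. To be left alone
- pen_jar: Glass jar with pens, 68 mm across, about 130 mm high. Origin: centre of its underside. To be left alone
- masking_tape: Blue roll of masking tape lying flat, 90 mm across, 24 mm high. Origin: centre of its underside. To be left alone
- glue_box: Green plastic box, 50 x 90 mm, 40 mm high. Origin: centre of its underside. To be left alone
Mind the look-alikes: they are no part of the job. Of the things that look like the spindle, the smaller one is meant. Of the things that look like the spool_orange, the smaller one is meant.

How it is judged:
By the outcome, as a careful person would: the job done as asked, in the order asked, and still so for the second after the job is handed in, with the robot touching nothing.
It also fails if it takes over 72 s, if anything falls off the work surface, if the arm or the gripper's body presses on something with over 40 N, if the wrist force passes 120 N, or if a joint passes its speed limit or range.

ROBOT

A 6-joint arm with a two-finger parallel gripper is mounted at the origin on the work surface. World frame = base frame: x ahead of the robot, y to its left, z up, the work surface at z = 0. Lengths are in m, angles in degrees, forces in N, time in s.
With the tool pointing down it reaches from about 0.35 to 0.875 m from the base axis. Payload 4.2 kg.
Tool frame: the origin (TCP) lies between the finger pads; the fingertips stand 25 mm ahead of it and the grasp point (between the pads) lies 6 mm ahead of it (r.tips_ahead is the distance from the TCP to the fingertips, in m); z points along the fingers, y is the direction in which the jaws open and shut (so a half turn about z gives the same grasp; the last joint's range is limited). The gripper opens to 87 mm and grips with 3 to 60 N. Pads are 19 mm wide; open, the fingers measure 117 mm over their backs; the gripper's body (75 mm by 190 mm) begins 51 mm behind the grasp point.
Start: joints at [-55.886, 22.042, 0.453, 0, -68.411, -14.817], TCP at [0.207, -0.59, 0.248] pointing down, gripper open.
Joint ranges: [-179.83, 179.83], [-69.29, 118.12], [-61.27, 80.66], [-181.25, 117.63], [-171.15, -9.14], [-177.46, 177.46]. Speed limits (degrees/s): [159.86, 159.86, 180, 180, 180, 180].

INTERFACE

Orientations are given as a 3x3 rotation matrix whose columns are the frame's x, y, z axes.
In Python, from station import r, vision, finish_job gives the robot as it stands.
- The arm moves only by the shell command python3 -m jog 'ROWS'. ROWS is a JSON object of lists of equal length, an entry for each row: "rot": the turn, a rotation vector about the world's x, y, z in degrees, a list of three; "delta_pos": the shift along the world's x, y, z in mm, a list of three; "grip": the opening in per cent of the stroke, from 0 (shut) to 100 (fully open). A call has 1 to 10 rows; each row shifts and turns the commanded pose from where the row before left it; what a row does not reach is not made up. A row lasts 1/12 s, in which the tool goes at most 41.7 mm and 7.16 degrees, less where a joint would pass 70% of its speed; a pose out of reach is approached as far as the arm can. A call with a gripper value outside its range is refused whole. The fingers move at their own pace and stop on an object; the grip force is fixed at half the most. Time passes only in rows, so rows that do not move let the fingers close. It gives the time, the measured TCP pose, the force and the opening at its end, in the units of the state.
- r.sense(): the state, without advancing time (a new reading comes with each control period).
- vision.capture(name): name is "scene" or "top" or "wrist"; returns a dict with "frame" (420x560x3 uint8, red, green, blue), "K" (3x3 intrinsics, pixels), "k1" (the pictures are not rectified: a ray, as slopes to the right and down, at radius r is drawn at 1 + k1 r^2 times it, then the intrinsics apply), "xyz" and "orientation" of the camera in the world. Camera axes: x right, y up, looking along -z (the intrinsics and any distortion apply to the point x, -y, -z); pixel columns grow to the right and rows downward; lengths in m; the calibration is good to about 2 mm. A picture is of the moment at which its call begins. There is no depth.
- finish_job(): hands the job in, once; it reports no verdict.
The state is a dict: "time_s": time; "joints": joint angles; "joint_velocities": joint speeds; "effort": joint torques, N m; "tcp_pos": TCP position; "ee_rot": TCP orientation; "wrist_force": force on the tool from outside, world axes, zero at the start; "moment": the same for the moment, N m; "gripper_width": opening from 0.0 (shut) to 1.0 (fully open).
Only numpy, scipy, OpenCV 4.12 (cv2) and the standard library are available. Lean on these libraries where they do the work, as an engineer would, in place of code of your own. Each camera call takes 0.05 s, during which the arm holds its last target. There are 200 camera calls.

## Working session

There is one attempt and no reset: what is moved stays moved. The work goes in short steps, Python scripts to look and compute and a shell command to move; the robot and the scene stay as the last step left them, time stands still between calls to the robot, and variables do not carry over. Pictures are saved under pics/ and viewed, about 8 in all and at most 12, crops included, and the job is handed in when it is done.

```bash
ls; mkdir -p pics
cat > h.py <<'E'
import numpy as np, cv2
from station import r, vision
def cap(n,f=None):
    c=vision.capture(n)
    if f: cv2.imwrite('pics/'+f,cv2.cvtColor(c['frame'],cv2.COLOR_RGB2BGR))
    return c
def ray(c,u,v):
    K=np.array(c['K']);d=np.array([(u-K[0,2])/K[0,0],(v-K[1,2])/K[1,1]])
    s=d.copy()
    for _ in range(30): s=d/(1+c['k1']*(s@s))
    R=np.array(c['orientation']);w=R@np.array([s[0],-s[1],-1.]);return np.array(c['xyz']),w
def at(c,u,v,z):
    o,w=ray(c,u,v);return o+w*(z-o[2])/w[2]
def proj(c,p):
    R=np.array(c['orientation']);q=R.T@(np.array(p)-np.array(c['xyz']));s=np.array([q[0],-q[1]])/-q[2]
    s=s*(1+c['k1']*(s@s));K=np.array(c['K']);return np.array([K[0,0]*s[0]+K[0,2],K[1,1]*s[1]+K[1,2]])
E
python3 - <<'E'
from h import *
import pickle
d={n:cap(n,n+'0.png') for n in('scene','top','wrist')}
pickle.dump(d,open('d0.pkl','wb'))
for n in d: print(n,d[n]['xyz'],np.round(d[n]['orientation'],2).tolist(),d[n]['K'][0],d[n]['k1'])
im=np.vstack([cv2.imread(f'pics/{n}0.png') for n in('scene','top')])
s=r.sense();print(s)
cv2.imwrite('pics/top0b.png',cv2.resize(cv2.imread('pics/top0.png'),(800,600),interpolation=cv2.INTER_CUBIC))
E
```

```text
pics
scene [1.00795182 0.78710992 0.76058432] [[-0.83, -0.36, 0.44], [0.56, -0.48, 0.67], [-0.02, 0.8, 0.6]] [438.29427744   0.         278.37693881] -0.07644851891717924
top [0.19682821 0.02446834 1.37247338] [[0.02, 0.98, -0.21], [-1.0, 0.02, -0.01], [-0.01, 0.22, 0.98]] [479.19001743   0.         294.00246169] -0.14801705672607374
wrist [ 0.14352403 -0.61156905  0.38421868] [[-0.33, -0.92, -0.23], [0.94, -0.32, -0.08], [0.0, -0.24, 0.97]] [334.57790216   0.         282.0717346 ] -0.005600132432668957
{'time_s': 0.15, 'joints': array([-5.58860504e+01,  2.20802420e+01,  3.96341965e-01, -1.83586421e-02,
       -6.84116550e+01, -1.48182656e+01]), 'joint_velocities': array([-0.06794551, -0.22754177,  0.2072234 ,  0.11921475, -0.02938357,
       -0.04657138]), 'effort': array([-8.85021592e-06, -3.91053736e+01,  1.87586743e+01,  4.22233745e+00,
        1.23954605e-02, -1.36429253e-04]), 'tcp_pos': array([ 0.20640959, -0.58948578,  0.24671105]), 'ee_rot': array([[-9.43864831e-01, -3.30331208e-01, -6.88658053e-04],
       [-3.30331896e-01,  9.43863572e-01,  1.54785198e-03],
       [ 1.38695437e-04,  1.68844876e-03, -9.99998565e-01]]), 'wrist_force': array([ 0.39359408, -0.77225848,  0.73169466]), 'moment': array([-0.00704531, -0.03078782,  0.03744537]), 'gripper_width': 1.0018314915725108}
```

View pics/top0b.png

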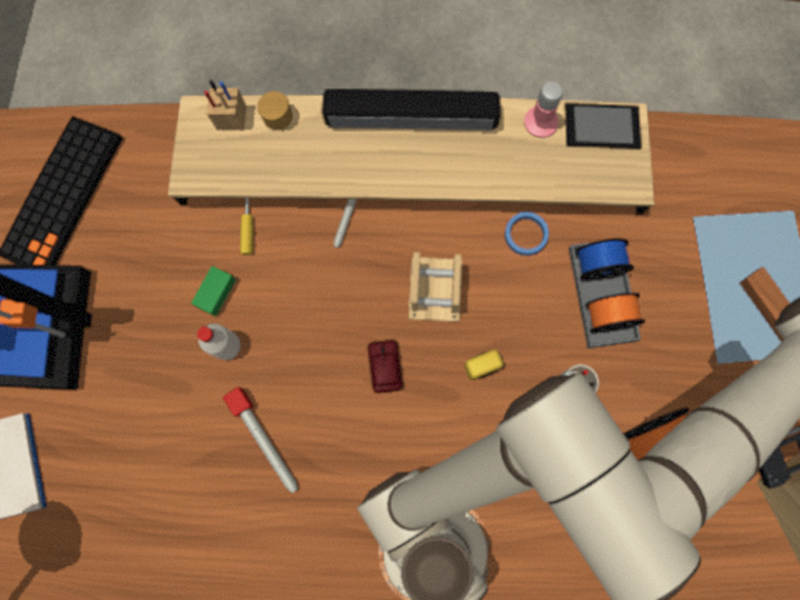

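View pics/scene0.png

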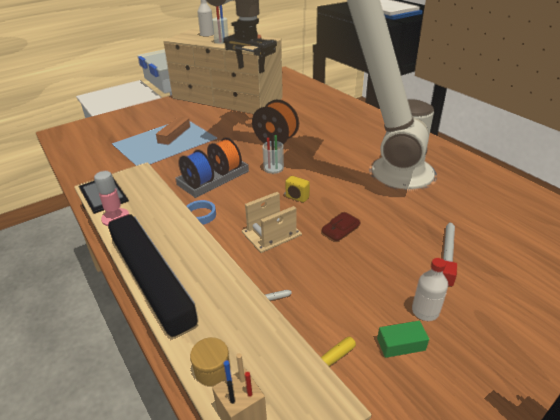

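Two pictures viewed. Image up is +x and image left is +y, with positions below given as (column, row) pixels.
- **Spindle candidates:** a grey bar half under the riser at top800 (345,222), and a larger bar with a red grip lying in the open at (262,440). The first fits, because it is smaller and under the riser.
- **Orange spool candidates:** one in the tray at top800 (614,311), and a bigger one in the scene picture at (275,122), near the jar. The one in the tray fits.

I'll confirm both in one enlarged crop.

Run:
```python
import cv2,numpy as np
t=cv2.imread('pics/top0.png');s=cv2.imread('pics/scene0.png')
a=cv2.resize(t[125:250,220:470],(800,400),interpolation=cv2.INTER_CUBIC)
b=cv2.resize(s[90:200,170:310],None,fx=1.8,fy=1.8,interpolation=cv2.INTER_CUBIC)
c=cv2.resize(s[190:310,190:320],None,fx=1.65,fy=1.65,interpolation=cv2.INTER_CUBIC)
d=cv2.resize(s[210:300,400:480],None,fx=2.2,fy=2.2,interpolation=cv2.INTER_CUBIC)
row=np.zeros((200,800,3),np.uint8);x=0
for i in(b,c,d): row[:i.shape[0],x:x+i.shape[1]]=i[:200];x+=i.shape[1]+10
cv2.imwrite('pics/crop1.png',np.vstack([a,row]))
```

```text
(no output)
```

View pics/crop1.png

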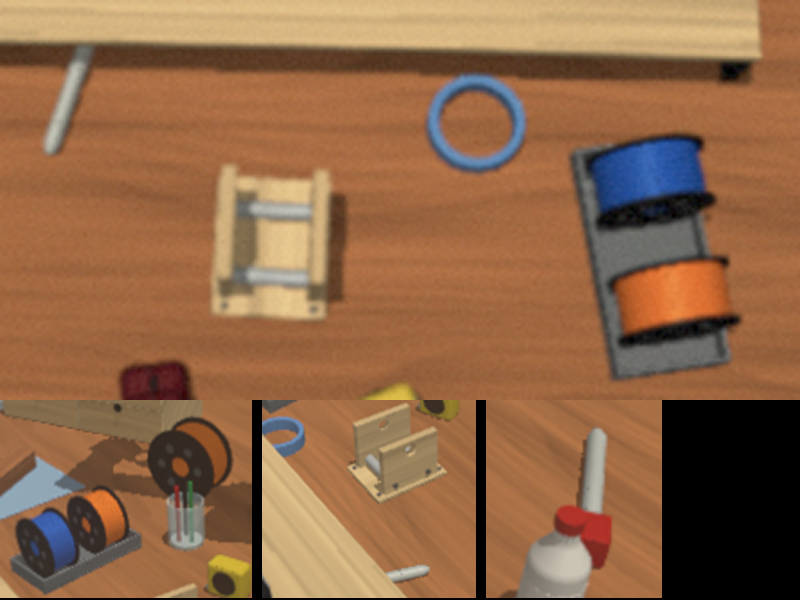

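The third picture settles both. The orange spool in the tray at crop (675,295) is clearly smaller than the one behind the jar, and the small grey bar at crop (52,150)–(85,50) runs under the riser. The big red-gripped bar by the bottle is the look-alike. The spool's bore lies roughly along world x, and the stand's axis roughly along world y.

Run:
```python
from h import *
import pickle
c=pickle.load(open('d0.pkl','rb'))['top']
def P(X,Y,z): return np.round(at(c,220+X/3.2-.3,125+Y/3.2-.3,z)*1000).astype(int)
for n,X,Y,z in [('tray FL',573,153,28),('tray NL',613,377,28),('tray NR',728,360,28),('flange far top L',612,275,90),('far flange',672,262,114),('near flange',678,328,114),
 ('stand NL',212,313,8),('stand NR',325,318,8),('cheekL far',228,167,93),('cheekR far',322,172,93),('roll far L',237,209,28),('roll far R',312,211,28),('roll near L',237,272,28),('roll near R',312,276,28),
 ('spindle tip',51,152,12),('spindle edge',83,58,13),('riser edge',83,48,78),('riser edge R',755,56,78)]: print(n,P(X,Y,z))
```

```text
tray FL [-8031  5753 28000]
tray NL [-3925  6368 28000]
tray NR [-4264  8464 28000]
flange far top L [-19661  21246  90000]
far flange [-26153  31672 114000]
near flange [-21053  31945 114000]
stand NL [-1078  -165  8000]
stand NR [-1067   332  8000]
cheekL far [-26694  -1856  93000]
cheekR far [-26497   3992  93000]
roll far L [-6837  -341 28000]
roll far R [-6829  1006 28000]
roll near L [-5679  -314 28000]
roll near R [-5635  1021 28000]
spindle tip [-3010 -1480 12000]
spindle edge [-4107 -1405 13000]
riser edge [-28730  -9422  78000]
riser edge R [-29221  26649  78000]
```

Run:
```python
from h import *
import pickle
c=pickle.load(open('d0.pkl','rb'))['top']
def P(X,Y,z): return np.round(at(c,220+X/3.2-.3,125+Y/3.2-.3,z/1000)*1000).astype(int)
for n,X,Y,z in [('tray FL',573,153,28),('tray NL',613,377,28),('tray NR',728,360,28),('far flange',672,262,114),('near flange',678,328,114),
 ('stand NL',212,313,8),('stand NR',325,318,8),('cheekL far',228,167,93),('cheekR far',322,172,93),('roll far L',237,209,28),('roll far R',312,211,28),('roll near L',237,272,28),('roll near R',312,276,28),
 ('spindle tip',51,152,12),('spindle edge',83,58,13),('riser edge',83,48,78),('riser edge R',755,56,78)]: print(n,P(X,Y,z))
c=pickle.load(open('d0.pkl','rb'))['wrist'];T=r.sense()
R=T['ee_rot'];print(R.T@(np.array(c['xyz'])-T['tcp_pos']),(R.T@c['orientation']).round(3),c['K'])
```

```text
tray FL [ 612 -265   28]
tray NL [ 405 -296   28]
tray NR [ 422 -402   28]
far flange [ 491 -329  114]
near flange [ 434 -332  114]
stand NL [459  64   8]
stand NR [457 -39   8]
cheekL far [572  51  93]
cheekR far [570 -31  93]
roll far L [552  43  28]
roll far R [552 -25  28]
roll near L [493  42  28]
roll near R [491 -26  28]
spindle tip [607 217  12]
spindle edge [700 192  13]
riser edge [685 184  78]
riser edge R [ 694 -425   78]
[ 0.06666935  0.00016164 -0.13749831] [[ 0.     0.97   0.242]
 [ 1.    -0.     0.   ]
 [ 0.     0.242 -0.97 ]] [[334.57790216   0.         282.0717346 ]
 [  0.         334.57790216 209.99038967]
 [  0.           0.           1.        ]]
```

```bash
python3 -m jog '{"rot":[[0,0,-7],[0,0,-7],[0,0,-7],[0,0,-7],[0,0,-7],[0,0,-7],[0,0,-7],[0,0,-7],[0,0,-7],[0,0,-7]],"delta_pos":[[10,10,10],[10,10,10],[20,18,5],[20,18,0],[20,18,0],[20,18,0],[20,18,0],[20,18,0],[20,18,0],[20,18,0]],"grip":[100,100,100,100,100,100,100,100,100,100]}'
```

```text
time_s: 0.98
tcp_pos: [0.3873, -0.4247, 0.2723]
ee_rot: [[-0.629, 0.778, -0.0], [0.778, 0.629, 0.0], [0.001, -0.0, -1.0]]
wrist_force: [-0.3, -0.2, -0.3]
gripper_width: 1.003
```

```bash
python3 -m jog '{"rot":[[0,0,-7],[0,0,-7],[0,0,-7],[0,0,-7],[0,0,-2.8],[0,0,0],[0,0,0]],"delta_pos":[[19,20,0],[19,20,0],[19,20,0],[10,14,0],[9,8,0],[0,0,0],[0,0,0]],"grip":[100,100,100,100,100,100,100]}'
python3 - <<'E'
from h import *
import pickle
c=cap('wrist','w1.png');t=cap('top','t1.png');pickle.dump((c,t),open('d1.pkl','wb'))
s=r.sense();print(s['tcp_pos'],s['joints'],s['ee_rot'].round(3),s['wrist_force'])
E
```

```text
time_s: 1.57
tcp_pos: [0.4627, -0.3434, 0.2722]
ee_rot: [[-0.15, 0.989, -0.001], [0.989, 0.15, 0.0], [0.0, -0.001, -1.0]]
wrist_force: [-0.5, -0.1, 0.1]
gripper_width: 1.002
[ 0.46207784 -0.3441525   0.27234868] [-2.05740775e+01  1.63539324e+01 -4.30966315e+00  4.23284196e-03
 -6.93731938e+01 -1.50903759e+02] [[-0.148  0.989 -0.001]
 [ 0.989  0.148  0.   ]
 [ 0.    -0.001 -1.   ]] [ 0.10100642 -0.99534568 -0.20490866]
```

View pics/w1.png

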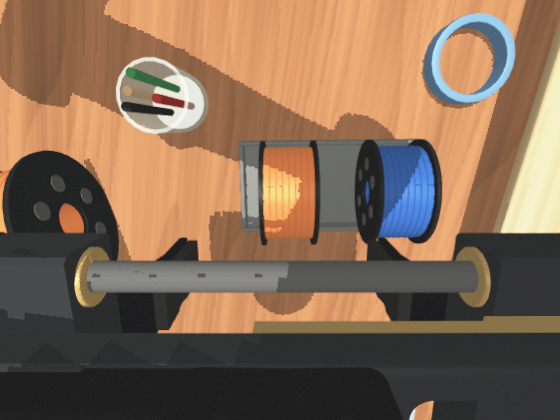

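Run:
```python
from h import *
import pickle
c,t=pickle.load(open('d1.pkl','rb'))
a=np.radians(8.5);ax=np.array([np.cos(a),np.sin(a),0]);pe=np.array([-ax[1],ax[0],0])
for C in [(.462,-.343,.059)]:
  for s in(-1,1):
    ph=np.linspace(0,2*np.pi,72)
    q=np.array([proj(c,np.array(C)+ax*s*.028+.055*(pe*np.cos(p)+np.array([0,0,1])*np.sin(p))) for p in ph])
    print(s,'u',q[:,0].min().round(1),q[:,0].max().round(1),'v',q[:,1].min().round(1),q[:,1].max().round(1))
im=c['frame'].astype(int)
# rows/cols profiles
g=im.sum(2)
for v in(165,190,215): print(v,g[v,240:340:2])
for u in (263,264,316): print(u,[(v,g[v,u]) for v in list(range(132,152,2))+list(range(232,250,2))])
print([at(c,u,v,.028)*1e3 for u,v in((241,142),(241,229))])
```

```text
-1 u 251.3 259.6 v 136.6 241.2
1 u 305.2 313.5 v 136.7 241.4
165 [480 480 254 379 400 322 323 320 323 240 151 184 513 487 470 381 393 390
 376 393 394 372 389 390 375 394 392 377 391 391 383 389 394 385 374 390
 392 199 117 139 320 321 319 323 323 320 320 320 323 323]
190 [443 502 364 395 517 517 523 520 515 370 305 289 607 608 577 564 609 608
 546 609 609 512 608 610 566 609 606 575 561 427 427 392 420 424 392 421
 424 366 139 142 256 322 319 321 321 322 320 321 319 320]
215 [310 403 470 256 412 506 505 505 506 422 163 145 480 532 532 494 531 532
 499 532 531 499 532 533 383 389 394 386 383 393 393 370 393 397 371 392
 393 319 114 117 288 316 315 316 315 313 313 314 316 315]
263 [(132, np.int64(313)), (134, np.int64(312)), (136, np.int64(309)), (138, np.int64(308)), (140, np.int64(268)), (142, np.int64(104)), (144, np.int64(103)), (146, np.int64(105)), (148, np.int64(120)), (150, np.int64(160)), (232, np.int64(108)), (234, np.int64(108)), (236, np.int64(107)), (238, np.int64(111)), (240, np.int64(108)), (242, np.int64(113)), (244, np.int64(104)), (246, np.int64(315)), (248, np.int64
[... 262 characters left out ...]
p.int64(174)), (236, np.int64(124)), (238, np.int64(110)), (240, np.int64(104)), (242, np.int64(106)), (244, np.int64(104)), (246, np.int64(313)), (248, np.int64(308))]
316 [(132, np.int64(334)), (134, np.int64(327)), (136, np.int64(325)), (138, np.int64(323)), (140, np.int64(271)), (142, np.int64(257)), (144, np.int64(163)), (146, np.int64(123)), (148, np.int64(115)), (150, np.int64(108)), (232, np.int64(112)), (234, np.int64(112)), (236, np.int64(107)), (238, np.int64(113)), (240, np.int64(106)), (242, np.int64(176)), (244, np.int64(301)), (246, np.int64(335)), (248, np.int64(336))]
[array([ 408.88023124, -302.32672283,   28.        ]), array([ 421.21272707, -403.5359402 ,   28.        ])]
```

Fourth picture: the orange spool's flanges are at u≈258 and 319, v≈141–245, which puts its centre near (468,-347) mm. The look-alike at (60,200) and the jar at (160,95) are clear of the gripper. Descending and gripping.

```bash
python3 -m jog '{"rot":[[0,0,0],[0,0,0],[0,0,0],[0,0,0],[0,0,0],[0,0,0],[0,0,0],[0,0,0],[0,0,0],[0,0,0]],"delta_pos":[[3,-1.5,-20],[3,-1,-30],[0,0,-30],[0,0,-25],[0,0,-20],[0,0,-15],[0,0,-12],[0,0,-9],[0,0,0],[0,0,0]],"grip":[100,100,100,100,100,100,100,100,100,100]}'
python3 -m jog '{"rot":[[0,0,0],[0,0,0],[0,0,0],[0,0,0],[0,0,0],[0,0,0],[0,0,0],[0,0,0]],"delta_pos":[[0,0,0],[0,0,0],[0,0,0],[0,0,0],[0,0,0],[0,0,0],[0,0,0],[0,0,0]],"grip":[0,0,0,0,0,0,0,0]}'
```

```text
time_s: 2.5
tcp_pos: [0.4682, -0.3469, 0.1115]
ee_rot: [[-0.147, 0.989, -0.001], [0.989, 0.147, -0.0], [0.0, -0.001, -1.0]]
wrist_force: [0.1, 0.0, 0.3]
gripper_width: 0.998
time_s: 3.17
tcp_pos: [0.4688, -0.3464, 0.1119]
ee_rot: [[-0.148, 0.989, 0.001], [0.989, 0.148, -0.0], [-0.0, 0.0, -1.0]]
wrist_force: [0.1, -0.3, 1.5]
gripper_width: 0.64
```

```bash
python3 -m jog '{"rot":[[0,0,0],[0,0,0],[0,0,0],[0,0,0],[0,0,0],[0,0,0],[0,0,5],[0,0,6.5],[0,0,6.5],[0,0,6.5]],"delta_pos":[[0,0,8],[0,0,20],[0,0,30],[0,0,32],[0,0,32],[0,0,28],[2,10,10],[4,25,0],[4,30,0],[4,30,0]],"grip":[0,0,0,0,0,0,0,0,0,0]}'
python3 -m jog '{"rot":[[0,0,6.5],[0,0,6.5],[0,0,6.5],[0,0,6.5],[0,0,6.5],[0,0,6.5],[0,0,6.5],[0,0,6.5],[0,0,3.8],[0,0,0]],"delta_pos":[[5,32,0],[5,32,0],[5,32,0],[5,32,0],[5,32,0],[5,30,0],[4,28,0],[3,24,0],[2,19,0],[0,0,0]],"grip":[0,0,0,0,0,0,0,0,0,0]}'
python3 -m jog '{"rot":[[0,0,0],[0,0,0],[0,0,0]],"delta_pos":[[0,0,0],[0,0,0],[0,0,0]],"grip":[0,0,0]}'
python3 - <<'E'
from h import *
import pickle
c=cap('wrist','w2.png');t=cap('top','t2.png');s=cap('scene','s2.png');pickle.dump((c,t,s,r.sense()),open('d2.pkl','wb'))
a=cv2.imread('pics/w2.png');b=cv2.imread('pics/s2.png')[130:300,180:400]
o=np.zeros((600,800,3),np.uint8);o[:420,:560]=a;o[420:590,:220]=b
k=cv2.imread('pics/t2.png');o[420:600,230:430]=k[130:310,230:430];o[0:300,562:800]=cv2.resize(k[160:260,260:340],(238,300),interpolation=cv2.INTER_CUBIC)
cv2.imwrite('pics/c2.png',o)
E
```

```text
time_s: 4.0
tcp_pos: [0.4818, -0.2504, 0.2714]
ee_rot: [[-0.548, 0.837, -0.001], [0.837, 0.548, 0.001], [0.001, -0.0, -1.0]]
wrist_force: [0.6, 0.5, -2.9]
gripper_width: 0.643
time_s: 4.83
tcp_pos: [0.5214, 0.0124, 0.2712]
ee_rot: [[-1.0, 0.016, -0.001], [0.016, 1.0, 0.001], [0.001, 0.001, -1.0]]
wrist_force: [-1.2, -0.6, -1.7]
gripper_width: 0.642
time_s: 5.08
tcp_pos: [0.5212, 0.0088, 0.2714]
ee_rot: [[-1.0, 0.023, -0.001], [0.023, 1.0, -0.0], [0.001, -0.0, -1.0]]
wrist_force: [0.3, -0.2, -1.8]
gripper_width: 0.642
```

View pics/c2.png

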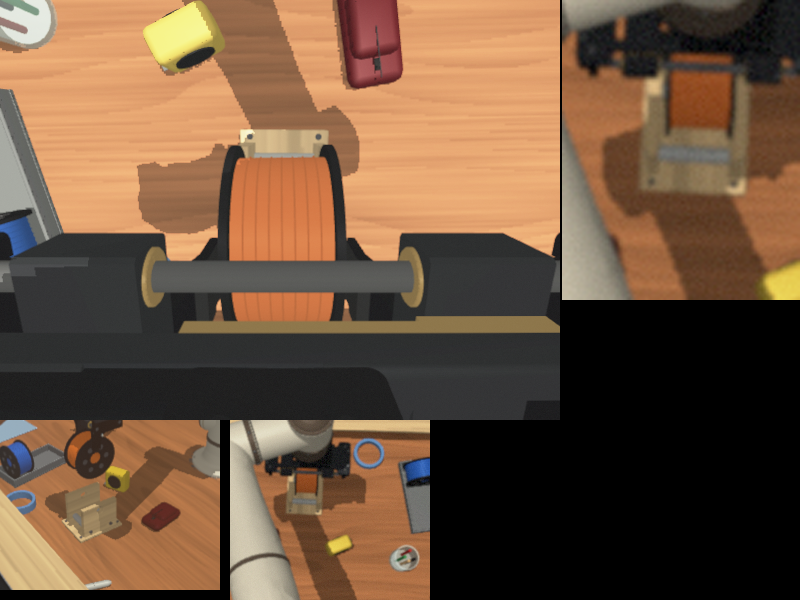

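Run:
```python
from h import *
import pickle
c,t,sc,s=pickle.load(open('d2.pkl','rb'))
a=at(c,239.5,129.5,.008);b=at(c,328,129.5,.008);print(a*1e3,b*1e3,(a+b)*500)
im=c['frame'].astype(int)
for v in(133,138): print(im[v,232:248].tolist(), im[v,322:336].tolist())
print([im[v,284].tolist() for v in range(124,160,2)])
d0=pickle.load(open('d0.pkl','rb'))['scene']
# predicted stand corners in scene for pose
g=cv2.resize(cv2.cvtColor(d0['frame'][185:255,235:310],cv2.COLOR_RGB2BGR),None,fx=8,fy=8,interpolation=cv2.INTER_CUBIC)
def S(p,x=.522,y=.010,a=-1.2):
    a=np.radians(a);R=np.array([[np.cos(a),-np.sin(a)],[np.sin(a),np.cos(a)]]);return np.r_[R@np.array(p[:2])+[x,y],p[2]]
for i in (-1,1):
  for col,ys in(((0,255,0),.046),((255,0,0),.034)):
    P=[S((x,i*ys,z)) for x,z in((-.05,.008),(-.05,.093),(.05,.093),(.05,.008))]
    q=np.array([(proj(d0,p)-[235,185]+.5)*8 for p in P]).astype(np.int32);cv2.polylines(g,[q],False,col,1)
P=[S((x,y,.008)) for x,y in((-.065,-.052),(.065,-.052),(.065,.052),(-.065,.052))]
cv2.polylines(g,[np.array([(proj(d0,p)-[235,185]+.5)*8 for p in P]).astype(np.int32)],True,(0,0,255),1)
cv2.imwrite('pics/ov.png',g)
```

```text
[456.75996354 -39.87107666   8.        ] [459.06223858  63.30815057   8.        ] [457.91110106  11.71853696   8.        ]
[[229, 164, 112], [230, 164, 113], [229, 163, 112], [230, 164, 112], [229, 165, 113], [229, 165, 113], [229, 163, 112], [224, 169, 120], [235, 213, 157], [246, 237, 191], [246, 240, 197], [246, 240, 198], [246, 240, 198], [247, 241, 202], [247, 243, 207], [247, 242, 207]] [[199, 173, 130], [199, 174, 130], [198, 172, 129], [196, 170, 128], [194, 169, 127], [188, 163, 123], [170, 139, 104], [152, 106, 74], [152, 107, 76], [153, 107, 77], [151, 106, 75], [152, 107, 75], [151, 106, 75], [152, 106, 76]]
[[226, 159, 110], [226, 161, 111], [226, 161, 111], [226, 160, 110], [226, 161, 111], [226, 161, 111], [205, 141, 98], [158, 118, 85], [221, 190, 141], [245, 235, 187], [246, 240, 196], [246, 240, 198], [241, 224, 172], [192, 166, 126], [187, 164, 125], [156, 140, 114]] [[200, 174, 131], [199, 173, 130], [198, 172, 129], [196, 171, 129], [193, 167, 126], [181, 154, 116], [165, 128, 95], [155, 107, 75], [156, 108, 77], [155, 108, 77], [154, 107, 75], [155, 108, 76], [155, 107, 76], [154, 108, 75]]
[[142, 100, 71], [150, 105, 73], [156, 108, 77], [213, 186, 139], [207, 181, 136], [205, 178, 134], [207, 180, 135], [206, 179, 134], [207, 180, 134], [207, 180, 135], [208, 181, 135], [207, 180, 134], [207, 180, 135], [205, 179, 135], [191, 171, 135], [159, 159, 150], [164, 164, 155], [186, 108, 63]]
```

View pics/ov.png

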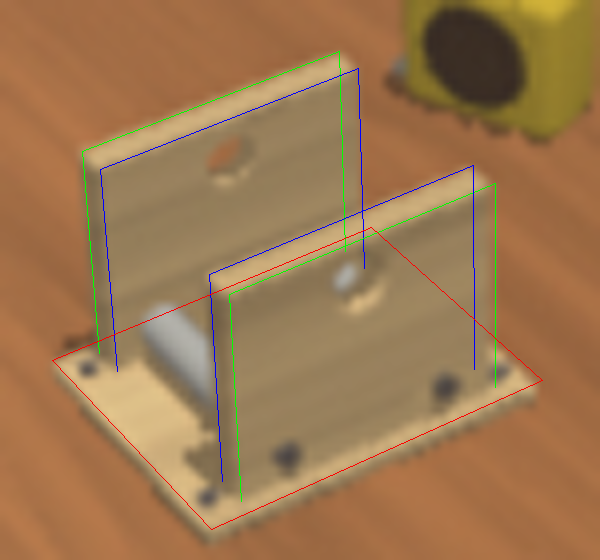

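Fifth and sixth pictures: the spool is held centrally at wrist u≈282, above the stand. The stand model overlay at (522,10) mm with yaw -1.2° matches the scene picture to about 1 px. The stand is therefore at about (522.5,10.2). Lowering.

```bash
python3 -m jog '{"rot":[[0,0,0],[0,0,0],[0,0,0],[0,0,0],[0,0,0],[0,0,0],[0,0,0]],"delta_pos":[[1.5,1.5,-15],[0,0,-25],[0,0,-20],[0,0,-10],[0,0,-10],[0,0,-10],[0,0,0]],"grip":[0,0,0,0,0,0,0]}'
python3 -m jog '{"rot":[[0,0,0],[0,0,0],[0,0,0],[0,0,0],[0,0,0],[0,0,0],[0,0,0]],"delta_pos":[[0,0,-10],[0,0,-10],[0,0,-10],[0,0,-10],[0,0,-6],[0,0,-4],[0,0,0]],"grip":[0,0,0,0,0,0,0]}'
```

```text
time_s: 5.82
tcp_pos: [0.5223, 0.0108, 0.18]
ee_rot: [[-1.0, 0.022, -0.003], [0.022, 1.0, -0.0], [0.003, -0.001, -1.0]]
wrist_force: [0.2, 0.1, -2.5]
gripper_width: 0.644
time_s: 6.4
tcp_pos: [0.5225, 0.011, 0.1304]
ee_rot: [[-1.0, 0.021, -0.002], [0.021, 1.0, -0.001], [0.002, -0.001, -1.0]]
wrist_force: [0.9, 0.4, -1.6]
gripper_width: 0.646
```

```bash
python3 -m jog '{"rot":[[0,0,0],[0,0,0],[0,0,0],[0,0,0],[0,0,0]],"delta_pos":[[0,0,-1],[0,0,-1],[0,0,-1],[0,0,0],[0,0,0]],"grip":[0,0,0,0,0]}'
```

```text
time_s: 6.82
tcp_pos: [0.5232, 0.0112, 0.1288]
ee_rot: [[-1.0, 0.021, 0.001], [0.021, 1.0, 0.0], [-0.001, 0.0, -1.0]]
wrist_force: [0.6, 0.4, -2.5]
gripper_width: 0.642
```

```bash
python3 -m jog '{"rot":[[0,0,0],[0,0,0],[0,0,0],[0,0,0]],"delta_pos":[[0,0,-1],[0,0,-1],[0,0,0],[0,0,0]],"grip":[0,0,0,0]}'
```

```text
time_s: 7.15
tcp_pos: [0.5236, 0.0112, 0.127]
ee_rot: [[-1.0, 0.021, 0.001], [0.021, 1.0, 0.0], [-0.001, 0.0, -1.0]]
wrist_force: [1.6, 0.2, 0.2]
gripper_width: 0.641
```

The spool is on the rollers. The wrist force went from -2.5 N to about 0, and z fits the expected 74 mm centre height. Releasing and going to look at the spindle.

```bash
python3 -m jog '{"rot":[[0,0,0],[0,0,0],[0,0,0],[0,0,0],[0,0,0],[0,0,0],[0,0,0],[0,0,0],[0,0,0],[0,0,0]],"delta_pos":[[0,0,0],[0,0,0],[0,0,0],[0,0,0],[0,0,0],[0,0,10],[0,0,15],[0,0,20],[0,0,20],[0,0,10]],"grip":[80,90,100,100,100,100,100,100,100,100]}'
python3 -m jog '{"rot":[[0,0,0],[0,0,-2],[0,0,-3],[0,0,-3],[0,0,-3],[0,0,-2.8],[0,0,0],[0,0,0],[0,0,0],[0,0,0]],"delta_pos":[[6,20,0],[9,27,0],[10,32,0],[10,32,0],[10,32,0],[8,27,0],[7,24,0],[6,10,0],[0,0,0],[0,0,0]],"grip":[100,100,100,100,100,100,100,100,100,100]}'
python3 - <<'E'
from h import *
import pickle
c=cap('wrist','w3.png');t=cap('top','t3.png');s=cap('scene','s3.png');pickle.dump((c,t,s,r.sense()),open('d3.pkl','wb'))
o=np.zeros((600,800,3),np.uint8);o[:420,:560]=cv2.imread('pics/w3.png')
o[0:300,562:800]=cv2.resize(cv2.imread('pics/s3.png')[160:260,235:314],(238,300),interpolation=cv2.INTER_CUBIC)
o[300:600,562:800]=cv2.resize(cv2.imread('pics/t3.png')[160:260,260:339],(238,300),interpolation=cv2.INTER_CUBIC)
cv2.imwrite('pics/c3.png',o)
E
```

```text
time_s: 7.98
tcp_pos: [0.5243, 0.0113, 0.2048]
ee_rot: [[-1.0, 0.02, 0.005], [0.02, 1.0, 0.001], [-0.005, 0.001, -1.0]]
wrist_force: [-0.5, 0.7, 0.1]
gripper_width: 0.991
time_s: 8.82
tcp_pos: [0.5888, 0.2151, 0.2011]
ee_rot: [[-0.966, 0.258, -0.001], [0.258, 0.966, -0.001], [0.001, -0.001, -1.0]]
wrist_force: [0.3, -0.7, 0.3]
gripper_width: 0.998
```

View pics/c3.png

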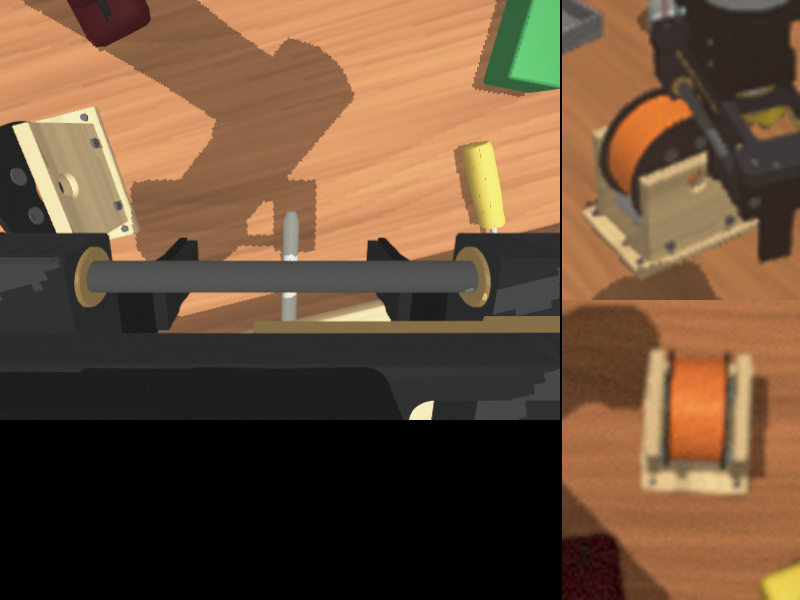

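Seventh picture: the spool sits upright between the cheeks. The spindle shows at wrist u≈290, with its tip at v≈211 and the riser edge at v≈310–320.

Run:
```python
from h import *
import pickle
c,t,sc,s=pickle.load(open('d3.pkl','rb'))
im=c['frame'].astype(int)
for v in(213,220,235,250,300,312): print(v,im[v,278:304].sum(1))
print([(v,int(im[v,291].sum())) for v in range(204,218)])
for u,v,z in((291,211,.0075),(290.3,235,.009),(290,250,.010),(289.5,300,.012)): print(at(c,u,v,z)*1e3)
print([at(c,u,v,.078)*1e3 for u,v in((390,306),(340,312))])
```

```text
213 [324 326 323 320 320 318 315 318 368 420 441 462 477 479 478 474 462 436
 375 304 309 314 314 321 319 323]
220 [323 323 322 326 318 355 394 422 437 448 464 468 479 489 483 477 468 461
 452 438 392 339 329 330 331 329]
235 [299 301 300 302 315 363 416 432 448 458 464 470 480 483 481 471 471 466
 454 434 377 290 278 279 278 278]
250 [417 415 374 311 333 385 418 433 450 461 465 473 481 480 472 466 466 459
 446 409 346 313 313 315 313 312]
300 [295 300 296 324 383 425 434 449 464 468 471 468 468 464 458 450 436 421
 369 298 292 294 291 288 287 279]
312 [293 294 295 332 396 432 442 453 465 468 473 473 466 463 458 447 431 412
 357 293 293 284 291 291 292 289]
[(204, 319), (205, 317), (206, 321), (207, 326), (208, 332), (209, 330), (210, 354), (211, 382), (212, 440), (213, 479), (214, 481), (215, 481), (216, 480), (217, 484)]
[607.52066992 218.79997025   7.5       ]
[631.75653693 211.70805047   9.        ]
[647.26540927 207.31825093  10.        ]
[701.86933096 192.4696192   12.        ]
[array([694.02709377, 283.08958979,  78.        ]), array([688.52524165, 240.00357537,  78.        ])]
```

```bash
python3 -m jog '{"rot":[[-1.2,-4.3,-0.6],[-1.2,-4.3,0],[-1.2,-4.3,0],[-1.2,-4.4,0],[0,0,0],[0,0,0],[0,0,0],[0,0,0],[0,0,0],[0,0,0]],"delta_pos":[[10,-0.8,-10],[11,-0.8,-20],[11,-0.8,-25],[11,-0.7,-25],[0,0,-25],[0,0,-20],[0,0,-15],[0,0,-10],[0,0,0],[0,0,0]],"grip":[100,100,100,100,100,100,100,100,100,100]}'
```

```text
time_s: 9.8
tcp_pos: [0.6316, 0.2102, 0.0535]
ee_rot: [[-0.917, 0.271, 0.292], [0.258, 0.962, -0.084], [-0.304, -0.002, -0.953]]
wrist_force: [0.2, 0.1, 1.0]
gripper_width: 1.0
```

```bash
python3 -m jog '{"rot":[[0,0,0],[0,0,0],[0,0,0],[0,0,0],[0,0,0]],"delta_pos":[[0,1.8,-10],[0,0,-8],[0,0,-6],[0,0,0],[0,0,0]],"grip":[100,100,100,100,100]}'
python3 -m jog '{"rot":[[0,0,0],[0,0,0],[0,0,0],[0,0,0],[0,0,0],[0,0,0],[0,0,0],[0,0,0],[0,0,0],[0,0,0]],"delta_pos":[[0,0,0],[0,0,0],[0,0,0],[0,0,0],[0,0,0],[0,0,0],[0,0,0],[0,0,0],[0,0,0],[0,0,0]],"grip":[0,0,0,0,0,0,0,0,0,0]}'
```

```text
time_s: 10.22
tcp_pos: [0.6355, 0.2132, 0.0337]
ee_rot: [[-0.922, 0.268, 0.28], [0.256, 0.963, -0.08], [-0.292, -0.002, -0.957]]
wrist_force: [0.2, -0.8, -0.4]
gripper_width: 1.002
time_s: 11.05
tcp_pos: [0.6354, 0.2132, 0.034]
ee_rot: [[-0.922, 0.268, 0.281], [0.256, 0.963, -0.08], [-0.292, -0.002, -0.956]]
wrist_force: [-0.3, 1.1, -0.3]
gripper_width: 0.328
```

```bash
python3 -m jog '{"rot":[[0,0,0],[0,0,0],[0,0,0],[0,0,0],[0,0,0]],"delta_pos":[[0,0,0],[0,0,0],[0,0,0],[0,0,0],[0,0,0]],"grip":[0,0,0,0,0]}'
python3 -c "
from h import *
print(r.sense()['joints'])"
```

```text
time_s: 11.47
tcp_pos: [0.6354, 0.2131, 0.034]
ee_rot: [[-0.922, 0.268, 0.281], [0.256, 0.963, -0.08], [-0.292, -0.002, -0.956]]
wrist_force: [-0.7, 0.0, -0.1]
gripper_width: 0.166
[  34.58357967   33.218923    -30.01483343   40.35972752  -20.35718116
 -177.40528074]
```

```bash
python3 -m jog '{"rot":[[0,0,0],[0,0,0],[0,0,0],[0,0,0],[0,0,0],[0,0,0],[0,0,0]],"delta_pos":[[-4,1.1,0],[-8,2.2,0],[-10,2.8,0],[-10,2.8,0],[-8,2.2,0],[0,0,0],[0,0,0]],"grip":[0,0,0,0,0,0,0]}'
python3 - <<'E'
from h import *
import pickle
c=cap('wrist','w4.png');t=cap('top','t4.png');s=cap('scene','s4.png');pickle.dump((c,t,s,r.sense()),open('d4.pkl','wb'));print(r.sense()['joints'])
o=np.zeros((600,800,3),np.uint8);o[:420,:560]=cv2.imread('pics/w4.png')
o[0:300,562:800]=cv2.resize(cv2.imread('pics/s4.png')[230:330,235:314],(238,300),interpolation=cv2.INTER_CUBIC)
o[300:600,562:800]=cv2.resize(cv2.imread('pics/t4.png')[120:220,200:279],(238,300),interpolation=cv2.INTER_CUBIC)
cv2.imwrite('pics/c4.png',o)
E
```

```text
time_s: 12.05
tcp_pos: [0.6004, 0.2247, 0.0411]
ee_rot: [[-0.928, 0.263, 0.263], [0.253, 0.965, -0.075], [-0.273, -0.003, -0.962]]
wrist_force: [-0.3, 0.1, -1.0]
gripper_width: 0.165
[  37.56511806   31.01423649  -32.32214499   37.50979384  -21.17395334
 -177.4044562 ]
```

View pics/c4.png

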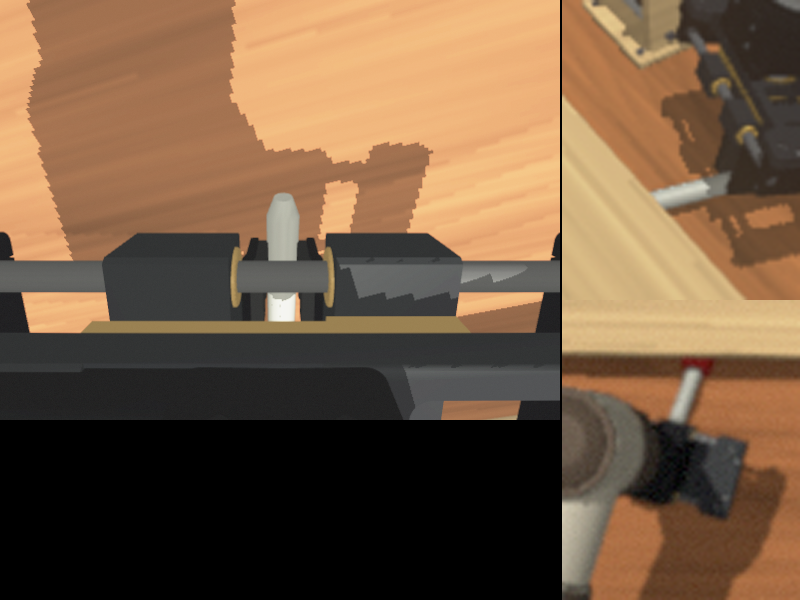

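Eighth picture: the bar is held between the fingers, and its red grip is emerging from under the riser at the right inset (697,365). Joint 6 is at its limit and the tool is creeping up, so I'll turn away from the limit while pulling.

```bash
python3 -m jog '{"rot":[[0,0,2],[0,0,2],[0,0,2],[0,0,2],[0,0,2],[0,0,2],[0,0,2],[0,0,2],[0,0,0],[0,0,0]],"delta_pos":[[-8,0,-1],[-12,0,-1],[-14,0,-1],[-14,0,-1],[-14,0,-1],[-14,0,-1],[-12,0,0],[-8,0,0],[0,0,0],[0,0,0]],"grip":[0,0,0,0,0,0,0,0,0,0]}'
python3 -c "
from h import *
print(r.sense()['joints'])"
```

```text
time_s: 13.03
tcp_pos: [0.5111, 0.2245, 0.0448]
ee_rot: [[-0.968, -0.013, 0.251], [-0.014, 1.0, -0.001], [-0.251, -0.004, -0.968]]
wrist_force: [-0.1, 0.5, -0.8]
gripper_width: 0.164
[  38.78792301   24.07286282  -47.07115076   50.9012186   -11.73642136
 -177.40529779]
```

```bash
python3 -m jog '{"rot":[[0,0,3],[0,0,3],[0,0,0]],"delta_pos":[[0,0,-6],[0,0,-6],[0,0,0]],"grip":[0,0,0]}'
python3 -c "
from h import *
print(r.sense()['joints'])"
```

```text
time_s: 13.28
tcp_pos: [0.5122, 0.2281, 0.0373]
ee_rot: [[-0.962, -0.114, 0.248], [-0.115, 0.993, 0.013], [-0.248, -0.015, -0.969]]
wrist_force: [-0.4, -0.1, -0.4]
gripper_width: 0.164
[  36.50674743   24.67436195  -48.44640181   58.74494606   -9.19865605
 -177.40451411]
```

```bash
python3 -m jog '{"rot":[[0,0,0],[0,0,0],[0,0,0],[0,0,0],[0,0,0],[0,0,0],[0,0,0],[0,0,0],[0,0,0],[0,0,0]],"delta_pos":[[0,0,0],[0,0,0],[0,0,0],[0,0,0],[0,0,0],[0,0,10],[0,0,15],[0,0,20],[0,0,20],[0,0,20]],"grip":[60,70,80,90,90,90,90,90,90,90]}'
python3 -m jog '{"rot":[[-0.4,3.5,0],[-0.4,3.6,0],[-0.4,3.6,0],[-0.4,3.6,0],[0,0,0],[0,0,0],[0,0,0]],"delta_pos":[[0,0,20],[0,0,20],[0,0,20],[0,0,10],[0,0,0],[0,0,0],[0,0,0]],"grip":[100,100,100,100,100,100,100]}'
python3 - <<'E'
from h import *
import pickle
c=cap('wrist','w5.png');t=cap('top','t5.png');s=cap('scene','s5.png');pickle.dump((c,t,s,r.sense()),open('d5.pkl','wb'));print(r.sense()['joints'])
E
```

```text
time_s: 14.12
tcp_pos: [0.5129, 0.2282, 0.1198]
ee_rot: [[-0.961, -0.114, 0.25], [-0.114, 0.993, 0.013], [-0.25, -0.016, -0.968]]
wrist_force: [0.8, 0.2, 0.3]
gripper_width: 0.836
time_s: 14.7
tcp_pos: [0.512, 0.2265, 0.1874]
ee_rot: [[-0.993, -0.117, 0.003], [-0.117, 0.993, -0.018], [-0.0, -0.018, -1.0]]
wrist_force: [-0.2, -0.0, -0.5]
gripper_width: 1.001
[  40.90945672   18.79941366  -14.02266499    1.0196212   -57.744764
 -124.67420287]
```

Run:
```python
from h import *
import pickle
c,t,s,st=pickle.load(open('d5.pkl','rb'))
for n,k in(('w',c),('t',t),('s',s)):
    f=k['frame'].astype(int);m=((f[...,0]>90)&(f[...,1]<60)&(f[...,2]<60)).astype(np.uint8)
    N,L,S,C=cv2.connectedComponentsWithStats(m)
    for i in range(1,N):
        if S[i,4]>12: print(n,S[i],C[i].round(1),(at(k,*C[i],.02)*1e3).round())
cv2.imwrite('pics/c5.png',np.hstack([cv2.imread('pics/w5.png'),cv2.resize(cv2.imread('pics/s5.png')[200:340,200:280],(240,420))]))
```

```text
w [130   0  29  31 744] [144.4  14. ] [370.  92.  20.]
w [158   0  35  29 597] [172.5  14.8] [368. 115.  20.]
w [ 133   25   75   45 1862] [168.5  50.4] [395. 113.  20.]
w [272 293  27  10 126] [284.5 297.8] [612. 238.  20.]
t [243 140   9   5  15] [246.7 141.7] [701. 188.  20.]
t [348 142  10   5  14] [352.6 144.6] [ 698. -130.   20.]
t [ 16 212  10  18  83] [ 20.4 220.9] [442. 875.  20.]
t [258 240   8   8  38] [262.1 243.9] [394. 129.  20.]
t [270 240   6   6  26] [272.2 243. ] [397. 101.  20.]
t [262 250  14  14  94] [269.8 255. ] [362. 107.  20.]
t [402 260   9   5  17] [406.3 261.7] [ 351. -282.   20.]
t [ 44 385   7   6  14] [ 47.2 387.5] [-41. 735.  20.]
s [375  55   4   4  13] [376.4  56.4] [-740. -870.   20.]
s [267 137   3  12  20] [267.9 141.1] [ 259. -407.   20.]
s [332 229   8   9  31] [336.3 232.2] [395. 128.  20.]
s [432 258  25  28 372] [445.4 269. ] [274. 388.  20.]
s [280 290  18  19 191] [288.2 299.7] [633. 245.  20.]
s [246 373   6  23  90] [248.3 384.3] [815. 372.  20.]
```

View pics/c5.png

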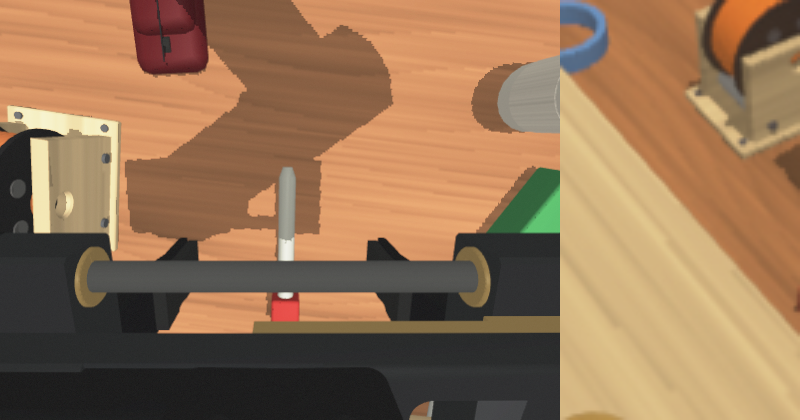

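Ninth picture: the spindle lies clear of the riser, with its nose at wrist (287,167) and the red grip at (285,293) and below. The green box is at the right, well off.

Run:
```python
from h import *
import pickle
c,t,s,st=pickle.load(open('d5.pkl','rb'))
im=c['frame'].astype(int)
print([(v,int(im[v,287].sum())) for v in range(162,174)])
for v in(190,225,250): print(v,im[v,272:304].sum(1))
for v in (296,305,315): print(v,[(u,)+tuple(im[v,u]) for u in list(range(268,276))+list(range(295,303))])
print([(v,)+tuple(im[v,277]) for v in range(288,300)])
n=at(c,287.3,167,.0075);b=at(c,285.9,250,.012);d=(n-b)[:2];L=np.linalg.norm(d);d/=L
print(n*1e3,b*1e3,L*1e3,np.degrees(np.arctan2(d[1],d[0])),'shoulder',n[:2]*1e3-130*d,'gripc',n[:2]*1e3-149*d)
print(at(c,285,293,.028)*1e3)
f=s['frame'].astype(int);m=((f[...,0]>90)&(f[...,1]<60)&(f[...,2]<60))[285:315,275:305]
v,u=np.nonzero(m);print(at(s,275+u.mean(),285+v.mean(),.017)*1e3)
```

```text
[(162, 311), (163, 308), (164, 313), (165, 314), (166, 336), (167, 415), (168, 467), (169, 470), (170, 466), (171, 473), (172, 475), (173, 477)]
190 [484 483 426 306 310 308 332 383 413 425 439 453 462 466 477 484 483 467
 465 459 455 443 424 372 312 307 313 313 315 316 310 316]
225 [325 322 326 318 322 327 356 398 417 430 446 452 464 472 474 473 465 456
 457 452 442 421 380 323 315 316 319 314 316 318 313 315]
250 [461 462 464 404 296 299 396 506 566 626 660 683 701 709 714 712 705 698
 689 667 643 570 484 487 482 485 483 487 485 490 486 492]
296 [(268, np.int64(144), np.int64(101), np.int64(70)), (269, np.int64(147), np.int64(102), np.int64(72)), (270, np.int64(147), np.int64(102), np.int64(72)), (271, np.int64(138), np.int64(86), np.int64(62)), (272, np.int64(124), np.int64(52), np.int64(45)), (273, np.int64(122), np.int64(43), np.int64(41)), (274, np.int64(123), np.int64(41), np.int64(39)), (275, np.int64(124), np.int64(41), np.int64(39)), (295, np.int64(125), np.int64(44), np.int64(42)), (296, np.int64(125), np.int64(42), np.int64(38)), (297, np.int64(131), np.int64(46), np.int6
[... 2056 characters left out ...]
np.int64(78), np.int64(76)), (292, np.int64(100), np.int64(77), np.int64(74)), (293, np.int64(124), np.int64(83), np.int64(77)), (294, np.int64(133), np.int64(99), np.int64(91)), (295, np.int64(129), np.int64(87), np.int64(80)), (296, np.int64(125), np.int64(54), np.int64(50)), (297, np.int64(124), np.int64(43), np.int64(40)), (298, np.int64(123), np.int64(41), np.int64(39)), (299, np.int64(125), np.int64(43), np.int64(40))]
[482.76713118 224.55880863   7.5       ] [564.21510068 233.12765759  12.        ] 81.89747802767131 -173.9942095099068 shoulder [612.05360361 238.16057502] gripc [630.94931881 240.14852549]
[602.54415432 237.00737415  28.        ]
[631.74825217 242.91214196  17.        ]
```

```bash
python3 -m jog '{"rot":[[1,0,-0.7],[0,0,0],[0,0,0],[0,0,0],[0,0,0],[0,0,0],[0,0,0],[0,0,0],[0,0,0],[0,0,0]],"delta_pos":[[20,2.6,0],[33,4,0],[33,4,0],[33,3,-10],[0,0,-20],[0,0,-25],[0,0,-20],[0,0,-15],[0,0,0],[0,0,0]],"grip":[100,100,100,100,100,100,100,100,100,100]}'
python3 -c "
from h import *
print(r.sense()['joints'])"
```

```text
time_s: 15.68
tcp_pos: [0.6314, 0.2405, 0.0978]
ee_rot: [[-0.994, -0.106, 0.002], [-0.106, 0.994, -0.001], [-0.002, -0.001, -1.0]]
wrist_force: [0.4, 1.0, 1.2]
gripper_width: 1.0
[ 3.45685489e+01  3.40138074e+01 -2.31120533e+00  1.14560681e-01
 -5.36004381e+01 -1.18548698e+02]
```

```bash
python3 -m jog '{"rot":[[0,0,0],[0,0,0],[0,0,0],[0,0,0],[0,0,0],[0,0,0],[0,0,0],[0,0,0]],"delta_pos":[[0,0,-15],[0,0,-20],[0,0,-15],[0,0,-10],[0,0,-6],[0,0,-4],[0,0,0],[0,0,0]],"grip":[100,100,100,100,100,90,80,70]}'
python3 -m jog '{"rot":[[0,0,0],[0,0,0],[0,0,0],[0,0,0],[0,0,0],[0,0,0],[0,0,0],[0,0,0],[0,0,0],[0,0,0]],"delta_pos":[[0,0,0],[0,0,0],[0,0,0],[0,0,0],[0,0,0],[0,0,0],[0,0,0],[0,0,0],[0,0,0],[0,0,0]],"grip":[0,0,0,0,0,0,0,0,0,0]}'
```

```text
time_s: 16.35
tcp_pos: [0.6328, 0.2412, 0.03]
ee_rot: [[-0.994, -0.106, 0.006], [-0.106, 0.994, 0.002], [-0.006, 0.002, -1.0]]
wrist_force: [-0.7, -0.5, 1.0]
gripper_width: 0.852
time_s: 17.18
tcp_pos: [0.6323, 0.2409, 0.0291]
ee_rot: [[-0.994, -0.106, 0.004], [-0.106, 0.994, 0.001], [-0.004, 0.001, -1.0]]
wrist_force: [0.4, -0.6, -0.3]
gripper_width: 0.318
```

```bash
python3 -m jog '{"rot":[[0,0,0],[0,0,0],[0,0,0],[0,0,5],[0,0,6.5],[0,0,6.5],[0,0,6.5],[0,0,6.5],[0,0,6.5],[0,0,6.5]],"delta_pos":[[0,0,6],[-8,0,15],[-12,0,20],[-12,0,20],[-12,0,20],[-12,0,20],[-12,0,10],[-12,0,0],[-12,-1,0],[-8,-2,0]],"grip":[0,0,0,0,0,0,0,0,0,0]}'
python3 -m jog '{"rot":[[0,0,6.5],[0,0,6.5],[0,0,6.5],[-1,0,6.5],[-1,0,6.5],[-0.9,0,6.3],[0,0,0],[0,0,0],[0,0,0]],"delta_pos":[[-5,-2,0],[0,0,0],[0,0,0],[0,0,0],[0,0,0],[0,0,0],[0,0,0],[0,0,0],[0,0,0]],"grip":[0,0,0,0,0,0,0,0,0]}'
python3 - <<'E'
from h import *
import pickle
c=cap('wrist','w6.png');t=cap('top','t6.png');s=cap('scene','s6.png');pickle.dump((c,t,s,r.sense()),open('d6.pkl','wb'));print(r.sense()['joints'])
o=np.zeros((600,800,3),np.uint8);o[:420,:560]=cv2.imread('pics/w6.png')
o[0:420,562:800]=cv2.resize(cv2.imread('pics/t6.png')[110:250,230:309],(238,420),interpolation=cv2.INTER_CUBIC)
o[420:600]=0;k=cv2.resize(cv2.imread('pics/s6.png')[190:280,240:400],(320,180));o[420:600,:320]=k
cv2.imwrite('pics/c6.png',o)
E
```

```text
time_s: 18.02
tcp_pos: [0.5311, 0.2379, 0.1407]
ee_rot: [[-0.637, -0.77, 0.002], [-0.77, 0.637, 0.005], [-0.005, 0.001, -1.0]]
wrist_force: [0.1, 0.2, -1.2]
gripper_width: 0.32
time_s: 18.77
tcp_pos: [0.5272, 0.2359, 0.1402]
ee_rot: [[-0.023, -1.0, 0.007], [-0.999, 0.022, -0.045], [0.045, -0.008, -0.999]]
wrist_force: [0.4, -0.6, -0.7]
gripper_width: 0.316
[ 41.26110351  23.421517   -15.27592349   2.79305179 -52.70534821
 -44.1995224 ]
```

View pics/c6.png

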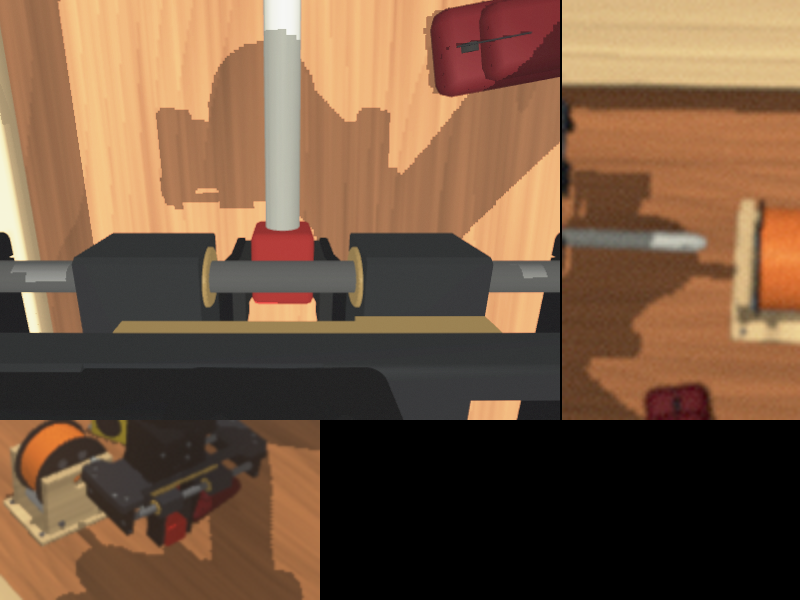

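Tenth picture: the spindle is held square to the tool (bar u 264–300, centre 282) and points at the stand. The top inset shows its nose at (705,240), short of the cheek. Checking its pitch from the bar's apparent width and the nose position.

Run:
```python
from h import *
import pickle
from scipy.optimize import least_squares
c,t,s,st=pickle.load(open('d6.pkl','rb'))
f=c['frame'].astype(float)
# edges of bar per row: low saturation
obs=[]
for v in range(70,215,5):
    sat=f[v].max(1)-f[v].min(1)
    x=sat[240:325];thr=(np.median(x[32:50])+0.5*(np.median(x[:12])+np.median(x[-12:])))/2
    i=np.nonzero(x<thr)[0];l,rr=i[0],i[-1]
    L=l-(thr-x[l])/(x[l-1]-x[l]);Rr=rr+(thr-x[rr])/(x[rr+1]-x[rr]);obs.append((v,240+L,240+Rr))
obs=np.array(obs);print(obs[::6].round(1))
R=st['ee_rot'];T=st['tcp_pos']
def edges(p):  # shoulder height & pitch in tool: line points
    x0,zz,pit,yaw=p;res=[]
    d=R@np.array([np.cos(pit),yaw,np.sin(pit)]);o=T+R@np.array([.02,x0,zz])
    n=np.cross(d,R@[0,0,1.]);n/=np.linalg.norm(n)
    out=[]
    for sgn in(-1,1):
        q=[]
        for L in np.linspace(0,.11,23):
            P=o+d*L;view=P-np.array(c['xyz']);m=np.cross(d,view);m/=np.linalg.norm(m)
            q.append(proj(c,P+sgn*.008*m))
        out.append(np.array(q))
    return out
def res(p):
    a,b=edges(p)
    if a[:,0].mean()>b[:,0].mean():a,b=b,a
    g=lambda q:np.interp(obs[:,0],q[::-1,1],q[::-1,0])
    return np.r_[g(a)-obs[:,1],g(b)-obs[:,2]]
S=least_squares(res,[0,.014,0,0],x_scale=[.01]*4,method='lm');p=S.x
print(p*[1e3,1e3,57.3,57.3],np.abs(S.fun).mean())
d=R@np.array([np.cos(p[2]),p[3],np.sin(p[2])]);o=T+R@np.array([.02,p[0],p[1]])
print('shoulder',o*1e3,'d',d,'tip',(o+.13*d)*1e3,'tip in top px',proj(t,o+.13*d),'expected seen ~277.5,190')
print(proj(c,o+R@[0,0,-.014]))
```

```text
[[ 70.  263.2 300.5]
 [100.  263.8 300.2]
 [130.  264.1 299.8]
 [160.  264.6 299.6]
 [190.  264.8 299.4]]
[ 1.00105807 15.67318118  0.61623237 -0.09978654] 0.09389498995308396
shoulder [526.00553396 215.12286696 125.37888357] d [-0.01961408 -0.99923111  0.03399269] tip [523.45570388  85.22282223 129.79793307] tip in top px [277.45725339 190.2604958 ] expected seen ~277.5,190
[282.23323806 234.95521841]
```

```bash
python3 -m jog '{"rot":[[1,0,0],[0,0,0],[0,0,0],[0,0,0],[0,0,0],[0,0,0],[0,0,0],[0,0,0]],"delta_pos":[[0.7,0,-12],[0,0,-17],[0,0,-12],[0,0,-8],[0,-10,0],[0,-10,0],[0,-3,0],[0,0,0]],"grip":[0,0,0,0,0,0,0,0]}'
python3 -m jog '{"rot":[[0,0,0],[0,0,0]],"delta_pos":[[0,0,0],[0,0,0]],"grip":[0,0]}'
python3 - <<'E'
from h import *
import pickle
c=cap('wrist','w7.png');t=cap('top','t7.png');s=cap('scene','s7.png');pickle.dump((c,t,s,r.sense()),open('d7.pkl','wb'));print(r.sense()['joints'])
o=np.zeros((600,800,3),np.uint8);o[:400,:533]=cv2.resize(cv2.imread('pics/s7.png')[180:280,235:368],(533,400),interpolation=cv2.INTER_CUBIC)
o[:300,540:800]=cv2.resize(cv2.imread('pics/t7.png')[160:235,255:320],(260,300),interpolation=cv2.INTER_CUBIC)
o[300:600,540:800]=cv2.resize(cv2.imread('pics/w7.png')[0:300,150:410],(260,300))
cv2.imwrite('pics/c7.png',o)
E
```

```text
time_s: 19.58
tcp_pos: [0.5283, 0.2118, 0.092]
ee_rot: [[-0.022, -1.0, 0.008], [-0.999, 0.021, -0.027], [0.027, -0.009, -1.0]]
wrist_force: [0.5, -0.4, -0.8]
gripper_width: 0.319
time_s: 19.75
tcp_pos: [0.5284, 0.2131, 0.0918]
ee_rot: [[-0.02, -1.0, 0.009], [-0.999, 0.02, -0.027], [0.027, -0.009, -1.0]]
wrist_force: [-1.4, 0.0, -1.2]
gripper_width: 0.318
[ 39.04818818  25.92330599 -19.44155959   2.12583554 -45.28133832
 -41.67696589]
```

View pics/c7.png

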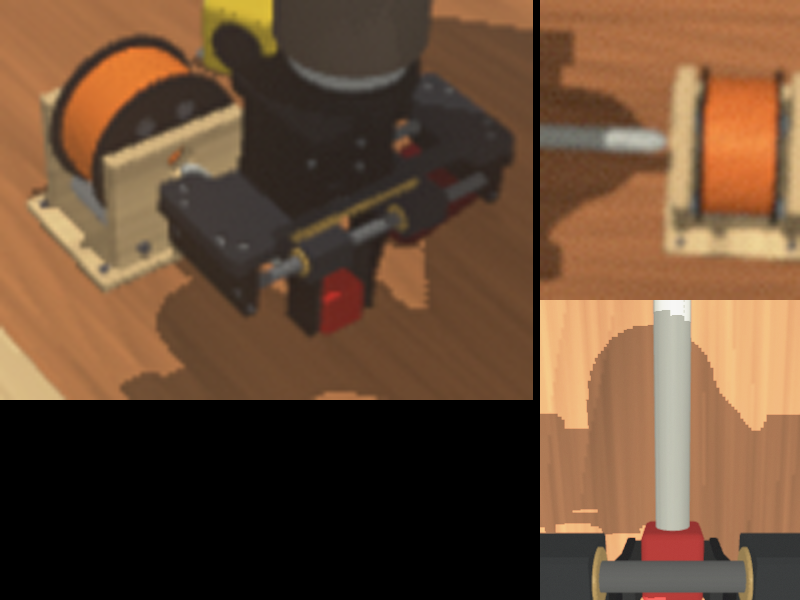

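Run:
```python
from h import *
import pickle
c,t,s,st=pickle.load(open('d7.pkl','rb'));T,R=st['tcp_pos'],st['ee_rot']
q=lambda k,p,o,sc:((proj(k,p)-o+.5)*sc).round(1)
hole=np.array([.5225+.021*.046,.0102+.046,.076]);S=lambda p:q(s,p,[235,180],4);U=lambda p:q(t,p,[255,160],4)
print('hole',S(hole),U(hole))
for pit in(0,.6/57.3,1.5/57.3,2.9/57.3):
    d=R@[np.cos(pit),-.0017,np.sin(pit)];o=T+R@[.02,.001,.0155];tip=o+.13*d
    print(round(pit*57.3,1),tip*1e3,'scene',S(tip),S(tip-.01*d),'top',U(tip),U(tip-.01*d))
g=cv2.cvtColor(s['frame'],cv2.COLOR_RGB2GRAY)
print(g[216:228,272:292])
d0=pickle.load(open('d0.pkl','rb'))['scene'];print(cv2.cvtColor(d0['frame'],cv2.COLOR_RGB2GRAY)[214:228,272:292])
```

```text
hole [182.7 160.8] [136.5 143.6]
0.0 [524.48994893  62.88560335  79.90446181] scene [187.2 161.8] [196.  170.2] top [126.9 140.6] [112.5 140.1]
0.6 [524.50113786  62.85548859  78.54359064] scene [187.2 163.5] [196.  171.7] top [127. 141.] [112.6 140.5]
1.5 [524.51844595  62.83703417  76.50188357] scene [187.2 166. ] [196.1 174.1] top [127.1 141.7] [112.7 141.2]
2.9 [524.54661195  62.87205993  73.32601533] scene [187.3 170. ] [196.1 177.8] top [127.1 142.8] [112.8 142.2]
[[182 180 179 168 157 142 132 125 111 113 117 122 125 128 132 133 133 134
  133 133]
 [176 162 156 139 130 124 120 110  93 108 111 124 132 135 135 133 133 133
  133 133]
 [143 133 131 124 122 119 110 107  99 112 115 126 133 134 133 133 133 134
  135 136]
 [124 122 122 121 119 110 109  97 112 120 133 137 133 133 134 134 135 137
  138 139]
 [121 121 121 121 115  99  96 109 119 134 152 146 137 135 136 138 139 139
  140 141]
 [121 122 124 125 121 109 107 122 134 160 173 171 158 145 141 141 140 140
  141 142]
 [125 128 130 131 131 132 132 168 140 152 139 137 136 146 149 142 142 141
  140 134]
 [130 131 132 134 137 146 162 
[... 886 characters left out ...]
 132 134
  136 137]
 [118 119 119 119 125 156 149 123 115 126 147 139 131 132 133 135 136 136
  137 137]
 [119 120 122 122 122 126 120 120 129 162 161 136 134 135 136 137 137 137
  137 138]
 [122 124 127 127 127 129 128 168 174 177 152 136 136 137 136 137 137 138
  137 136]
 [127 128 130 129 132 142 156 180 167 151 139 136 137 137 137 138 137 135
  134 131]
 [130 130 131 131 133 137 144 150 143 137 136 137 137 137 137 135 133 132
  131 130]
 [131 132 132 134 135 136 136 137 137 137 138 137 136 135 132 131 130 130
  130 130]
 [133 134 135 136 136 136 136 136 137 137 136 133 133 131 130 130 131 132
  132 132]
 [136 135 135 136 137 137 138 136 135 133 133 130 130 130 131 131 132 131
  132 132]]
```

Eleventh picture: the nose is just outside the cheek at scene crop (188,172), and the hole is at about (180,161). The bar's top edge at scene px (283,220.5) implies a pitch within about 0.5° of level and a nose height of about 76 mm. I'll shift x by -1 mm and insert.

```bash
python3 -m jog '{"rot":[[0,0,0],[0,0,0],[0,0,0],[0,0,0],[0,0,0],[0,0,0]],"delta_pos":[[-1,-4,0],[-0.2,-6,0],[-0.1,-6,0],[-0.1,-6,0],[-0.1,-6,0],[0,0,0]],"grip":[0,0,0,0,0,0]}'
```

```text
time_s: 20.4
tcp_pos: [0.5263, 0.1835, 0.0911]
ee_rot: [[-0.021, -1.0, 0.007], [-0.999, 0.021, -0.028], [0.028, -0.008, -1.0]]
wrist_force: [0.7, 0.0, -0.6]
gripper_width: 0.32
```

```bash
python3 -m jog '{"rot":[[0,0,0],[0,0,0],[0,0,0],[0,0,0],[0,0,0],[0,0,0],[0,0,0]],"delta_pos":[[-0.1,-6,0],[-0.2,-8,0],[-0.2,-8,0],[-0.2,-8,0],[-0.2,-8,0],[-0.1,-6,0],[0,0,0]],"grip":[0,0,0,0,0,0,0]}'
python3 -m jog '{"rot":[[0,0,0],[0,0,0],[0,0,0],[0,0,0],[0,0,0]],"delta_pos":[[-0.1,-4,0],[-0.1,-6,0],[-0.1,-6,0],[-0.1,-6,0],[0,0,0]],"grip":[0,0,0,0,0]}'
```

```text
time_s: 20.98
tcp_pos: [0.5251, 0.1395, 0.091]
ee_rot: [[-0.022, -1.0, 0.007], [-0.999, 0.021, -0.028], [0.028, -0.007, -1.0]]
wrist_force: [0.2, 0.4, -2.0]
gripper_width: 0.319
time_s: 21.4
tcp_pos: [0.5247, 0.1178, 0.0909]
ee_rot: [[-0.021, -1.0, 0.007], [-0.999, 0.021, -0.028], [0.028, -0.007, -1.0]]
wrist_force: [-0.5, -0.9, -1.2]
gripper_width: 0.321
```

```bash
python3 -m jog '{"rot":[[0,0,0],[0,0,0],[0,0,0],[0,0,0],[0,0,0],[0,0,0],[0,0,0],[0,0,0]],"delta_pos":[[-0.1,-4,0],[-0.1,-6,0],[-0.2,-7,0],[-0.2,-7,0],[-0.1,-6,0],[-0.1,-4,0],[0,-2,0],[0,0,0]],"grip":[0,0,0,0,0,0,0,0]}'
python3 -m jog '{"rot":[[0,0,0],[0,0,0],[0,0,0]],"delta_pos":[[0,-1.5,0],[0,-1.5,0],[0,0,0]],"grip":[0,0,0]}'
```

```text
time_s: 22.07
tcp_pos: [0.5242, 0.0823, 0.091]
ee_rot: [[-0.021, -1.0, 0.007], [-0.999, 0.02, -0.028], [0.028, -0.008, -1.0]]
wrist_force: [-0.4, -0.1, -0.7]
gripper_width: 0.319
time_s: 22.32
tcp_pos: [0.5242, 0.0799, 0.091]
ee_rot: [[-0.02, -1.0, 0.008], [-0.999, 0.02, -0.028], [0.028, -0.008, -1.0]]
wrist_force: [-0.4, 0.4, -0.8]
gripper_width: 0.321
```

```bash
python3 -m jog '{"rot":[[0,0,0],[0,0,0],[0,0,0],[0,0,0]],"delta_pos":[[0,-1,0],[0,-1,0],[0,-1,0],[0,0,0]],"grip":[0,0,0,0]}'
python3 -m jog '{"rot":[[0,0,0],[0,0,0],[0,0,0],[0,0,0]],"delta_pos":[[0,-1,0],[0,-1,0],[0,0,0],[0,0,0]],"grip":[0,0,0,0]}'
```

```text
time_s: 22.65
tcp_pos: [0.5243, 0.077, 0.0911]
ee_rot: [[-0.02, -1.0, 0.008], [-0.999, 0.02, -0.027], [0.027, -0.008, -1.0]]
wrist_force: [-0.5, 0.7, -0.7]
gripper_width: 0.319
time_s: 22.98
tcp_pos: [0.5243, 0.0768, 0.0911]
ee_rot: [[-0.02, -1.0, 0.009], [-0.999, 0.02, -0.025], [0.025, -0.009, -1.0]]
wrist_force: [-2.5, 9.1, -0.4]
gripper_width: 0.319
```

Contact: 9 N at TCP y 76.8, against a predicted 76.5 for the shoulder being home. One small extra press, then release and retreat.

```bash
python3 -m jog '{"rot":[[0,0,0],[0,0,0],[0,0,0]],"delta_pos":[[0,-1,0],[0,0,0],[0,0,0]],"grip":[0,0,0]}'
python3 -m jog '{"rot":[[0,0,0],[0,0,0],[0,0,0],[0,0,0],[0,0,0],[0,0,0],[0,0,0],[0,0,0]],"delta_pos":[[0,0,0],[0,0,0],[0,0,0],[0,0,0],[0,0,0],[0,0,0],[0,0,0],[0,0,0]],"grip":[45,55,65,75,85,90,90,90]}'
python3 -m jog '{"rot":[[0,0,0],[0,0,0],[0,0,0],[0,0,0],[0,0,0],[0,0,0],[0,0,0],[0,0,0],[0,0,0],[0,0,0]],"delta_pos":[[0,1,5],[0,2,10],[0,2,20],[0,5,25],[0,20,30],[0,35,30],[-10,35,10],[-10,30,0],[0,20,0],[0,0,0]],"grip":[90,90,90,90,90,90,90,90,90,90]}'
python3 -m jog '{"rot":[[0,0,0],[0,0,0],[0,0,0],[0,0,0]],"delta_pos":[[-20,25,0],[-20,25,0],[-20,25,0],[0,0,0]],"grip":[100,100,100,100]}'
python3 - <<'E'
from h import *
import pickle
c=cap('wrist','w8.png');t=cap('top','t8.png');s=cap('scene','s8.png');pickle.dump((c,t,s,r.sense()),open('d8.pkl','wb'))
o=np.zeros((600,800,3),np.uint8);o[:400,:400]=cv2.resize(cv2.imread('pics/s8.png')[175:275,225:325],(400,400),interpolation=cv2.INTER_CUBIC)
o[:400,400:800]=cv2.resize(cv2.imread('pics/t8.png')[155:255,250:350],(400,400),interpolation=cv2.INTER_CUBIC)
o[400:,:267]=cv2.resize(cv2.imread('pics/w8.png'),(267,200),interpolation=cv2.INTER_AREA)
o[400:,270:537]=cv2.resize(cv2.imread('pics/s8.png'),(267,200),interpolation=cv2.INTER_AREA)
o[400:,533:800]=cv2.resize(cv2.imread('pics/t8.png'),(267,200),interpolation=cv2.INTER_AREA)
cv2.imwrite('pics/c8.png',o)
E
```

```text
time_s: 23.23
tcp_pos: [0.5244, 0.0767, 0.0911]
ee_rot: [[-0.021, -1.0, 0.009], [-1.0, 0.02, -0.024], [0.023, -0.01, -1.0]]
wrist_force: [-4.1, 11.8, 0.3]
gripper_width: 0.319
time_s: 23.9
tcp_pos: [0.5243, 0.0737, 0.091]
ee_rot: [[-0.02, -1.0, 0.008], [-0.999, 0.02, -0.028], [0.028, -0.008, -1.0]]
wrist_force: [0.1, -0.4, 0.6]
gripper_width: 0.837
time_s: 24.73
tcp_pos: [0.5043, 0.2242, 0.2198]
ee_rot: [[-0.016, -1.0, 0.011], [-1.0, 0.015, -0.025], [0.025, -0.011, -1.0]]
wrist_force: [-0.3, -0.3, -0.2]
gripper_width: 0.901
time_s: 25.07
tcp_pos: [0.4423, 0.2981, 0.2191]
ee_rot: [[-0.016, -1.0, 0.008], [-1.0, 0.016, -0.026], [0.026, -0.009, -1.0]]
wrist_force: [0.4, -1.1, -0.6]
gripper_width: 0.995
```

View pics/c8.png

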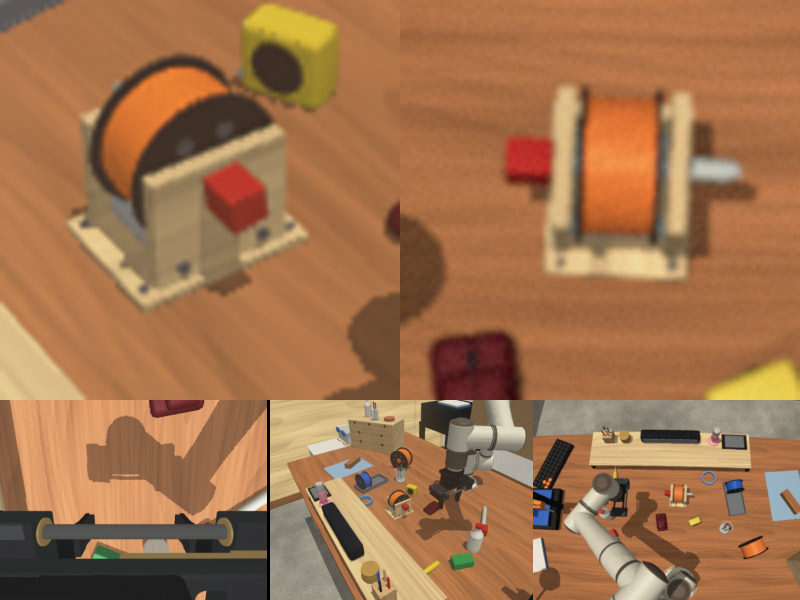

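Run:
```python
from h import *
import pickle
c,t,s,st=pickle.load(open('d8.pkl','rb'))
f=t['frame'].astype(int)
for v in(193,196,198): print([tuple(map(int,f[v,u])) for u in range(283,293)])
a=np.radians(-1.2);yv=np.array([-np.sin(a),np.cos(a),0]);C=np.array([.5225,.0102,0])
for g in(0,2,4): print(g,proj(t,C+yv*(.046+g/1e3)+[0,0,.088]),proj(t,C+yv*(.080+g/1e3)+[0,0,.088]),proj(t,C+yv*(.046-.13+g/1e3)+[0,0,.076]))
m=((f[...,0]>110)&(f[...,1]<75)&(f[...,2]<75))[180:215,270:295];v,u=np.nonzero(m);print(u.min()+270,u.max()+270,v.min()+180,v.max()+180)
for v in(197,198): print([int(f[v,u].sum()) for u in range(420-90,440)][:25])
```

```text
[(187, 45, 43), (185, 45, 41), (184, 38, 33), (184, 42, 41), (175, 62, 48), (182, 118, 86), (206, 167, 122), (220, 185, 131), (221, 189, 136), (194, 164, 121)]
[(191, 47, 42), (191, 50, 44), (189, 46, 43), (188, 45, 41), (178, 76, 56), (196, 145, 103), (218, 180, 130), (221, 188, 136), (219, 186, 134), (190, 163, 124)]
[(153, 33, 31), (159, 43, 40), (151, 33, 29), (150, 35, 31), (151, 73, 54), (184, 142, 100), (215, 179, 129), (220, 186, 133), (215, 180, 129), (181, 153, 114)]
0 [288.56083276 194.32898586] [276.28945338 193.8272058 ] [335.2123229  197.32359198]
2 [287.83853622 194.29936771] [275.56818865 193.79780668] [334.49628325 197.29357482]
4 [287.11628874 194.26976198] [274.84699768 193.76842097] [333.78019851 197.26356541]
276 287 189 202
[578, 572, 562, 541, 493, 410, 354, 339, 342, 342, 333, 328, 337, 337, 332, 340, 337, 341, 336, 340, 335, 346, 340, 335, 343]
[563, 559, 545, 516, 475, 416, 359, 358, 342, 348, 344, 341, 347, 341, 352, 346, 344, 348, 341, 346, 348, 358, 342, 347, 358]
```

Twelfth picture: the spool sits between the cheeks. The red grip at top crop (528,160) lies against the cheek, and the nose comes out the other side at (740,170). There's no gap visible between grip and cheek, and both ends match the fully-home prediction to within about 1 px. Handing in.

```bash
python3 -c "
from station import finish_job
print(finish_job())"
```

```text
the job is handed in; nothing more can be done
None
```

The orange spool is on the stand's rollers, and the spindle is pushed through from the stand's +y side with its red grip home against the cheek. I pulled the spindle out from under the riser by its bar, then took it again by the grip for the insertion. The job was handed in at about 25 s of the 72 s allowed.

**Last checks:**
- **Grip home:** pushing stopped at 9–12 N, within 0.3 mm of the position predicted for a fully seated grip.
- **After release:** the top picture shows no gap between grip and cheek. The grip edge is about 1 px or less (up to roughly 2 mm) from where full seating puts it, and the nose sticks out beyond the far cheek about as far as it should. That is the limit of what the camera can resolve.
- **Rest of the bench:** the other things look undisturbed in the last pictures, judged by eye only. The arm stood clear of everything.

**What went less smoothly:**
- **Joint limit:** joint 6 reached its limit during the tilted pull, so the tool rose up to about 11 mm above where it gripped. I released the spindle and gripped it again with the tool upright.
- **Spindle tilt:** two estimates of its tilt in the gripper disagreed by about 2°. I used a value in between, and the insertion met no resistance until the grip reached the cheek.

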